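Load the roller sleeves into the tube magazine

TASK

Load the two slim aluminium roller sleeves into the upright tube magazine through its flared mouth, one after the other, so that they stand end to end in the tube, one on the tube's floor and the other on top of it. Leave the short wide collar where it stands.

Things in the scene. Friction and masses are not known exactly. Their poses are not given: they have to be found in the camera images.
- sleeve_a: Slim bare-aluminium roller sleeve: a plain cylinder 40 mm in diameter, 70 mm long, about 0.12 kg, standing upright on the table; a dark blind bore shows in its top face. Origin at its centre (35 mm above the table), z along its axis. The two sleeves are alike and interchangeable.
- sleeve_b: Slim bare-aluminium roller sleeve: a plain cylinder 40 mm in diameter, 70 mm long, about 0.12 kg, standing upright on the table; a dark blind bore shows in its top face. Origin at its centre (35 mm above the table), z along its axis. The two sleeves are alike and interchangeable.
- wide_collar: Bystander to be left alone: a bare-aluminium collar like the sleeves but wider and shorter, 64 mm in diameter and 45 mm high, too wide for the tube. Origin at its centre, z along its axis.
- magazine: Grey plastic tube open at the top, upright on a dark steel base plate 120x120x10 mm fixed to the table; narrow viewing slot on its -x side. Origin: centre of the plate's underside, at table height, on the tube axis; z up. Heights above it: tube floor 10 mm; bore 52 mm wide up to 100 mm, then flaring to an 80 mm mouth, rim at 118 mm. A sleeve let go in the mouth slides down by its own weight.
Things that resemble listed ones, but are neither listed nor needed, are in the scene too. Leave any yellow look-alike of the sleeve_a alone.

How it is judged:
By the outcome, as a careful person would: the job done as asked, in the order asked, and still so for the second after the job is handed in, with the robot touching nothing.
It also fails if it takes over 64 s, if anything falls off the work surface, if the arm or the gripper's body presses on something with over 40 N, if the wrist force passes 120 N, or if a joint passes its speed limit or range.

ROBOT

A 6-joint arm with a two-finger parallel gripper is mounted at the origin on a cart in front of the work surface, level with it; the furniture and walls round the work are solid. World frame = base frame: x ahead of the robot, y to its left, z up, the work surface at z = 0. Lengths are in m, angles in degrees, forces in N, time in s.
With the tool pointing down it reaches from about 0.4 to 0.825 m from the base axis. Payload 7 kg.
Tool frame: the origin (TCP) lies midway between the tips of the shut fingers; the grasp point (between the pads) lies 19 mm behind it; z points along the fingers, y is the line along which they close (so a half turn about z gives the same grasp; the last joint's range is limited). The gripper opens to 88 mm and grips with 3 to 60 N. Pads are 19 mm wide; open, the fingers measure 130 mm over their backs; the gripper's body (78 mm by 193 mm) begins 47 mm behind the grasp point.
Start: joints at [-55.915, 20.546, 0.682, 0, -70.136, -16.507], TCP at [0.204, -0.643, 0.227] pointing down, gripper open.
Joint ranges: [-176.03, 176.03], [-82.01, 121.73], [-58.28, 71.71], [-173.87, 95.51], [-174.79, -0.11], [-173.66, 173.66]. Speed limits (degrees/s): [136.94, 136.94, 172.46, 180, 180, 180].

INTERFACE

Orientations are given as [roll, pitch, yaw] about the fixed x, y, z axes, in that order (R = Rz(yaw) Ry(pitch) Rx(roll)).
In Python, from plant import r gives the robot as it stands. The module is installed in compiled form; this text tells all that it offers.
- The arm moves only by the tool play_rows, never from a script. Its argument "rows" is a list of rows, each an object with "slide": the shift along the tool's x, y, z as a fraction of full scale, a list of three; "delta_rot": the turn, a rotation vector about the tool's x, y, z as a fraction of full scale, a list of three; "fingers": the opening, from -1 (shut) to 1 (fully open). In form: [{"slide": [x, y, z], "delta_rot": [rx, ry, rz], "fingers": fingers}, ...]. A call has 1 to 8 rows; each row shifts and turns the commanded pose from where the row before left it, along the tool's axes as they then stand; what a row does not reach is not made up. Full scale, the value 1, is 0.15 m for a shift and 0.08 rad for a turn. A row lasts 1/8 s, in which the tool goes at most 62.5 mm and 10.7 degrees, less where a joint would pass 70% of its speed; a pose out of reach is approached as far as the arm can. A call with a number of a shift or a turn outside -1 to 1 is refused whole. A call with a gripper value outside its range is refused whole. The fingers move at their own pace and stop on an object; "squeeze" is the grip in N (left out, the last holds). Time passes only in rows, so rows that do not move let the fingers close. It gives the time, the measured TCP pose, the force, the opening and the grip force at its end, in the units of the state.
- r.get_state(): the state, without advancing time (a new reading comes with each control period).
- r.capture(name): name is "scene" or "top"; returns a dict with "image" (480x640x3 uint8, blue, green, red), "fx", "fy", "cx", "cy" (pixels), "distortion" ([k1, k2, p1, p2, k3] as OpenCV has them; the pictures are not rectified), "R" (3x3) and "t" (3): a world point X has camera coordinates R X + t. Camera axes: x right, y down, z forward; pixel columns grow to the right and rows downward; lengths in m; the calibration is good to about 2 mm. A picture is of the moment at which its call begins. There is no depth.
- r.close_job(): hands the job in; it is judged then, once.
The state is a dict: "time_s": time; "joints": joint angles; "qd": joint speeds; "joint_torque": joint torques, N m; "tcp_pos": TCP position; "eef_rot": TCP orientation; "contact_force": force on the tool from outside, world axes, zero at the start; "moment": the same for the moment, N m; "gripper_width": finger opening in m; "gripper_force": force on a finger pad.
Only numpy, scipy, OpenCV 4.12 (cv2) and the standard library are available. Lean on these libraries where they do the work, as an engineer would, in place of code of your own. Each camera call takes 0.05 s, during which the arm holds its last target. There are 200 camera calls.

## Working session

There is one attempt and no reset: what is moved stays moved. The work goes in short steps, Python scripts to look and compute and a tool call to move; the robot and the scene stay as the last step left them, time stands still between calls to the robot, and variables do not carry over. Pictures are saved under pics/ and viewed, at most 10 in all, crops included, and the job is handed in when it is done.

Besides the shell and the picture viewer there is one more tool, called after "Request:" as name(argument=value, ...) on one line, values as JSON. play_rows: Moves the arm, as the interface text tells. Shift numbers are shares of 0.15 m and turn numbers shares of 0.08 rad, none past 1 either way. Its arguments: {"type":"object","properties":{"rows":{"type":"array"},"squeeze":{"type":"number"}},"required":["rows"]}

```bash
mkdir -p pics
cat > h.py <<'E'
import numpy as np,cv2,pickle
from plant import r
def snap(n,f):
    c=r.capture(n); cv2.imwrite(f,c["image"]); pickle.dump(c,open(n+'.pkl','wb')); return c
def ray(c,u,v,z):
    K=np.array([[c["fx"],0,c["cx"]],[0,c["fy"],c["cy"]],[0,0,1]])
    p=cv2.undistortPoints(np.array([[[u,v]]],float),K,np.array(c["distortion"]))[0,0]
    R=np.array(c["R"]);t=np.array(c["t"]); o=-R.T@t; d=R.T@np.array([p[0],p[1],1])
    return o+d*(z-o[2])/d[2]
def proj(c,X):
    K=np.array([[c["fx"],0,c["cx"]],[0,c["fy"],c["cy"]],[0,0,1]])
    return cv2.projectPoints(np.array(X,float).reshape(-1,3),cv2.Rodrigues(np.array(c["R"]))[0],np.array(c["t"],float),K,np.array(c["distortion"]))[0][:,0]
def load(n): return pickle.load(open(n+'.pkl','rb'))
E
python3 -c "
from h import *
for n in ('top','scene'):
    c=snap(n,f'pics/{n}0.png'); print(n,-np.array(c['R']).T@c['t'],c['fx'])
print(r.get_state())"
```

```text
top [0.43429115 0.04273333 1.04001284] 531.3064163959688
scene [0.04191917 0.84798456 0.55027985] 474.0352566160983
{'time_s': 0.1, 'joints': array([-5.59149467e+01,  2.05870461e+01,  6.39245538e-01, -1.81725041e-02,
       -7.01375054e+01, -1.65069653e+01]), 'qd': array([-0.05030591, -0.1774855 ,  0.12048224,  0.11972506,  0.04271803,
       -0.08690092]), 'joint_torque': array([-3.30437193e-03, -5.84164846e+01,  2.93751007e+01,  7.01554030e+00,
        1.02297618e-02, -6.46623994e-05]), 'tcp_pos': array([ 0.20369289, -0.64306254,  0.22571993]), 'eef_rot': array([ 1.79913355e+02, -7.86021556e-03, -1.62428093e+02]), 'contact_force': array([-1.1346011 ,  0.16171421, -0.30209694]), 'moment': array([ 0.00034013, -0.03359482, -0.01053078]), 'gripper_force': 0.0, 'gripper_width': 0.0879434718787251}
```

View pics/top0.png

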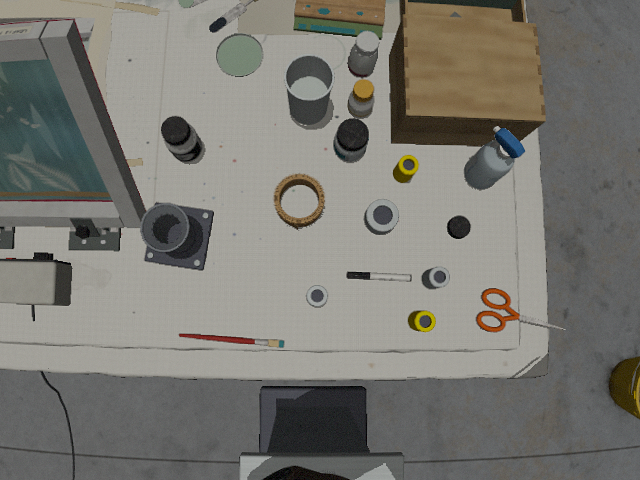

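View pics/scene0.png

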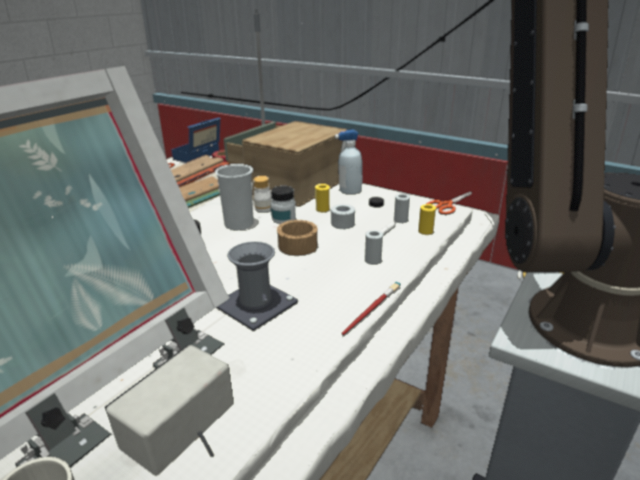

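Top view: sleeves near (317,295) and (438,277), collar (381,216), yellow look-alikes (405,168) and (424,321). The magazine mouth is near (166,228), with a tilted screen frame to its left (+y). Next I'll enlarge these for accurate centres.

```bash
python3 -c "
from h import *
im=load('top')['image']
def cr(u,v,w,h,s): return cv2.resize(im[v:v+h,u:u+w],None,fx=s,fy=s,interpolation=cv2.INTER_CUBIC)
a=cr(130,190,100,100,4); b=np.hstack([cr(292,270,50,50,4),cr(410,250,50,50,4)])
c=cr(60,190,100,50,4)
cv2.imwrite('pics/crop1.png',np.hstack([a,np.vstack([b,c])]))"
```

```text
(no output)
```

View pics/crop1.png

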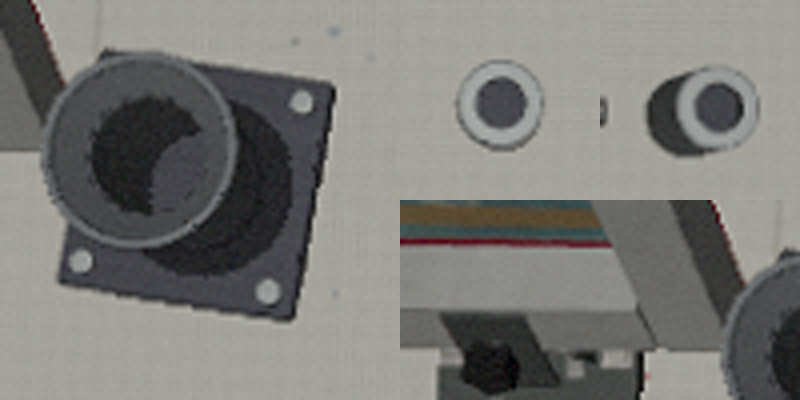

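Crop: the rim ellipse is centred at px (164.5,227.1). The sleeve tops are at (316.9,295.8) and (439.1,276.4), and the plate corners are visible. Now I'll locate them and check the frame's clearance.

```bash
python3 -c "
from h import *
np.set_printoptions(precision=4,suppress=True)
t=load('top');s=load('scene')
m=ray(t,164.5,227.1,.118)
pc=[(130+x/4-.4,190+y/4-.4) for x,y in [(103,50),(336,83),(293,322),(58,284)]]
P=np.array([ray(t,*p,.01) for p in pc]); print('mag',m,'plate',P.mean(0),[np.linalg.norm(P[i]-P[i-1]) for i in range(4)])
S=[ray(t,316.9,295.8,.07),ray(t,439.1,276.4,.07)]; print('sl',S)
print('collar',ray(t,381,215,.045),'yellow',ray(t,425,320.5,.07),ray(t,405,167,.07))
print('in scene: mouth,sleeves',proj(s,[m]+S))
# frame: top-view rays at several heights and their scene projections
for n,uv in (('lowcorner',(145,222)),('topcorner',(75,20)),('topleft',(43,24))):
    for z in (.0,.03,.06,.1,.2,.3,.4): X=ray(t,*uv,z); print(n,X,proj(s,X)[0])
"
```

```text
mag [0.5733 0.2864 0.118 ] plate [0.5732 0.2857 0.01  ] [np.float64(0.11801221173314114), np.float64(0.11859975488068628), np.float64(0.11932269700157536), np.float64(0.11841817896286254)]
sl [array([0.458, 0.015, 0.07 ]), array([ 0.4953, -0.2115,  0.07  ])]
collar [ 0.6136 -0.107   0.045 ] yellow [ 0.414 -0.184  0.07 ] [ 0.7026 -0.1501  0.07  ]
in scene: mouth,sleeves [[250.6336 252.4057]
 [373.8353 233.4619]
 [401.7169 195.9891]]
lowcorner [0.6009 0.3579 0.    ] [219.5867 318.9211]
lowcorner [0.5961 0.3488 0.03  ] [223.0839 304.3118]
lowcorner [0.5913 0.3397 0.06  ] [226.6743 289.3578]
lowcorner [0.5849 0.3276 0.1   ] [231.6104 268.8718]
lowcorner [0.5689 0.2973 0.2   ] [244.7281 214.8292]
lowcorner [0.5528 0.267  0.3   ] [259.0208 156.5855]
lowcorner [0.5368 0.2367 0.4   ] [274.5624  93.9945]
topcorner [1.0536 0.5561 0.    ] [ -4.0888 294.5497]
topcorner [1.0357 0.5413 0.03  ] [  2.4903 281.752 ]
topcorner [1.0179 0.5265 0.06  ] [  9.294  268.5937]
topcorner [0.9941 0.5068 0.1   ] [ 18.7288 250.4712]
topcorner [0.9345 0.4574 0.2   ] [ 44.2517 202.1274]
topcorner [0.875 0.408 0.3  ] [ 72.7963 149.1524]
topcorner [0.8154 0.3587 0.4   ] [104.6974  91.2091]
topleft [1.0482 0.6331 0.    ] [-41.8969 313.9404]
topleft [1.0305 0.616  0.03  ] [-34.4581 300.1265]
topleft [1.0128 0.599  0.06  ] [-26.7615 285.9347]
topleft [0.9892 0.5763 0.1   ] [-16.0852 266.4106]
topleft [0.9302 0.5196 0.2   ] [ 12.7906 214.478 ]
topleft [0.8711 0.4628 0.3   ] [ 45.022  157.8772]
topleft [0.8121 0.406  0.4   ] [80.8975 96.4086]
```

Request:
play_rows(rows=[{"slide": [0,0,0],"delta_rot": [0,0,-1],"fingers": 0.4},{"slide": [0,0,0],"delta_rot": [0,0,-1],"fingers": 0.4},{"slide": [0,0,0],"delta_rot": [0,0,-1],"fingers": 0.4},{"slide": [0,0,0],"delta_rot": [0,0,-1],"fingers": 0.4},{"slide": [0,0,0],"delta_rot": [0,0,-1],"fingers": 0.4},{"slide": [0,0,0],"delta_rot": [0,0,-1],"fingers": 0.4},{"slide": [0,0,0],"delta_rot": [0,0,-1],"fingers": 0.4},{"slide": [0,0,0],"delta_rot": [0,0,-1],"fingers": 0.4}], squeeze=20)

```text
time_s: 1.1
tcp_pos: [0.2038, -0.6432, 0.226]
eef_rot: [180.0, 0.0, -125.6]
contact_force: [0.2, -0.7, 0.5]
gripper_width: 0.061
gripper_force: 0.0
```

Request:
play_rows(rows=[{"slide": [0,0,0],"delta_rot": [0,0,-1],"fingers": 0.4},{"slide": [0,0,0],"delta_rot": [0,0,-1],"fingers": 0.4},{"slide": [0,0,0],"delta_rot": [0,0,-1],"fingers": 0.4},{"slide": [0,0,0],"delta_rot": [0,0,-1],"fingers": 0.4},{"slide": [0,0,0],"delta_rot": [0,0,-1],"fingers": 0.4},{"slide": [0,0,0],"delta_rot": [0,0,-1],"fingers": 0.4},{"slide": [0,0,0],"delta_rot": [0,0,-1],"fingers": 0.4},{"slide": [0,0,0],"delta_rot": [0,0,-0.8],"fingers": 0.4}])

```text
time_s: 2.1
tcp_pos: [0.2038, -0.6432, 0.226]
eef_rot: [180.0, 0.1, -89.9]
contact_force: [0.9, -0.2, -0.3]
gripper_width: 0.0616
gripper_force: 0.0
```

Request:
play_rows(rows=[{"slide": [-0.24,-0.162,0],"delta_rot": [0,0,0],"fingers": 0.4},{"slide": [-0.24,-0.162,0],"delta_rot": [0,0,0],"fingers": 0.4},{"slide": [-0.24,-0.162,0],"delta_rot": [0,0,0],"fingers": 0.4},{"slide": [-0.24,-0.162,0],"delta_rot": [0,0,0],"fingers": 0.4},{"slide": [-0.24,-0.162,0],"delta_rot": [0,0,0],"fingers": 0.4},{"slide": [-0.24,-0.162,0],"delta_rot": [0,0,0],"fingers": 0.4},{"slide": [-0.24,-0.162,0],"delta_rot": [0,0,0],"fingers": 0.4},{"slide": [-0.24,-0.162,0],"delta_rot": [0,0,0],"fingers": 0.4}])

```text
time_s: 3.1
tcp_pos: [0.3987, -0.3541, 0.2263]
eef_rot: [180.0, 0.0, -90.0]
contact_force: [1.0, 0.6, 0.1]
gripper_width: 0.0612
gripper_force: 0.0
```

Request:
play_rows(rows=[{"slide": [-0.24,-0.162,0],"delta_rot": [0,0,0],"fingers": 0.4},{"slide": [-0.24,-0.162,0],"delta_rot": [0,0,0],"fingers": 0.4},{"slide": [-0.24,-0.162,0],"delta_rot": [0,0,0],"fingers": 0.4},{"slide": [-0.24,-0.162,0],"delta_rot": [0,0,0],"fingers": 0.4},{"slide": [0,0,0],"delta_rot": [0,0,0],"fingers": 0.4},{"slide": [0,0,0],"delta_rot": [0,0,0],"fingers": 0.4}])

```text
time_s: 3.85
tcp_pos: [0.4951, -0.2113, 0.2262]
eef_rot: [180.0, 0.0, -90.0]
contact_force: [-0.0, -0.6, 0.7]
gripper_width: 0.0614
gripper_force: 0.0
```

Request:
play_rows(rows=[{"slide": [0,0,0.25],"delta_rot": [0,0,0],"fingers": 0.4},{"slide": [0,0,0.25],"delta_rot": [0,0,0],"fingers": 0.4},{"slide": [0,0,0.25],"delta_rot": [0,0,0],"fingers": 0.4},{"slide": [0,0,0.2],"delta_rot": [0,0,0],"fingers": 0.4},{"slide": [0,0,0.15],"delta_rot": [0,0,0],"fingers": 0.4},{"slide": [0,0,0.14],"delta_rot": [0,0,0],"fingers": 0.4},{"slide": [0,0,0],"delta_rot": [0,0,0],"fingers": 0.4}])

```text
time_s: 4.72
tcp_pos: [0.4936, -0.2123, 0.0392]
eef_rot: [179.8, 0.0, -90.1]
contact_force: [-0.2, -0.5, -0.7]
gripper_width: 0.0614
gripper_force: 0.0
```

Request:
play_rows(rows=[{"slide": [0,0,0],"delta_rot": [0,0,0],"fingers": -0.3},{"slide": [0,0,0],"delta_rot": [0,0,0],"fingers": -0.3},{"slide": [0,0,0],"delta_rot": [0,0,0],"fingers": -0.3},{"slide": [0,0,0],"delta_rot": [0,0,0],"fingers": -0.3},{"slide": [0,0,0],"delta_rot": [0,0,0],"fingers": -0.3}])

```text
time_s: 5.35
tcp_pos: [0.4959, -0.2116, 0.0414]
eef_rot: [-179.9, -0.0, -90.0]
contact_force: [-2.3, 0.1, 6.8]
gripper_width: 0.0395
gripper_force: 20.0
```

Request:
play_rows(rows=[{"slide": [0,0,-0.1],"delta_rot": [0,0,0],"fingers": -0.3},{"slide": [0,0,-0.23],"delta_rot": [0,0,0],"fingers": -0.3},{"slide": [0,0,-0.28],"delta_rot": [0,0,0],"fingers": -0.3},{"slide": [0,0,-0.28],"delta_rot": [0,0,0],"fingers": -0.3},{"slide": [0,0,-0.28],"delta_rot": [0,0,0],"fingers": -0.3},{"slide": [0,0,-0.2],"delta_rot": [0,0,0],"fingers": -0.3},{"slide": [0,0,-0.1],"delta_rot": [0,0,0],"fingers": -0.3},{"slide": [-0.12,-0.02,0],"delta_rot": [0,0,0],"fingers": -0.3}])

```text
time_s: 6.35
tcp_pos: [0.4985, -0.1935, 0.2619]
eef_rot: [-179.9, 0.0, -90.1]
contact_force: [-0.4, -0.1, -1.1]
gripper_width: 0.0394
gripper_force: 20.0
```

Request:
play_rows(rows=[{"slide": [-0.28,-0.04,0],"delta_rot": [0,0,0],"fingers": -0.3},{"slide": [-0.28,-0.04,0],"delta_rot": [0,0,0],"fingers": -0.3},{"slide": [-0.28,-0.04,0],"delta_rot": [0,0,0],"fingers": -0.3},{"slide": [-0.28,-0.04,0],"delta_rot": [0,0,0],"fingers": -0.3},{"slide": [-0.28,-0.04,0],"delta_rot": [0,0,0],"fingers": -0.3},{"slide": [-0.28,-0.04,0],"delta_rot": [0,0,0],"fingers": -0.3},{"slide": [-0.28,-0.04,0],"delta_rot": [0,0,0],"fingers": -0.3},{"slide": [-0.28,-0.04,0],"delta_rot": [0,0,0],"fingers": -0.3}])

```text
time_s: 7.35
tcp_pos: [0.5454, 0.1445, 0.2595]
eef_rot: [179.9, -0.1, -90.0]
contact_force: [0.1, -0.5, -0.7]
gripper_width: 0.0397
gripper_force: 20.0
```

Request:
play_rows(rows=[{"slide": [-0.28,-0.04,0],"delta_rot": [0,0,0],"fingers": -0.3},{"slide": [-0.28,-0.04,0],"delta_rot": [0,0,0],"fingers": -0.3},{"slide": [-0.28,-0.05,0],"delta_rot": [0,0,0],"fingers": -0.3},{"slide": [-0.12,-0.05,0],"delta_rot": [0,0,0],"fingers": -0.3},{"slide": [0,0,0],"delta_rot": [0,0,0],"fingers": -0.3},{"slide": [0,0,0],"delta_rot": [0,0,0],"fingers": -0.3}])

```text
time_s: 8.1
tcp_pos: [0.5729, 0.286, 0.2603]
eef_rot: [179.9, -0.1, -90.0]
contact_force: [-0.3, -0.0, -0.7]
gripper_width: 0.0396
gripper_force: 20.0
```

```bash
python3 -c "
from h import *
print(r.get_state()['tcp_pos'])
t=snap('top','pics/top1.png');s=snap('scene','pics/scene1.png')
a=cv2.resize(t['image'][140:300,60:260],(500,400),interpolation=cv2.INTER_CUBIC); b=cv2.resize(s['image'][60:360,130:350],(293,400))
cv2.imwrite('pics/c2.png',np.hstack([a,b]))"
```

```text
[0.57289229 0.28596005 0.26030953]
```

View pics/c2.png

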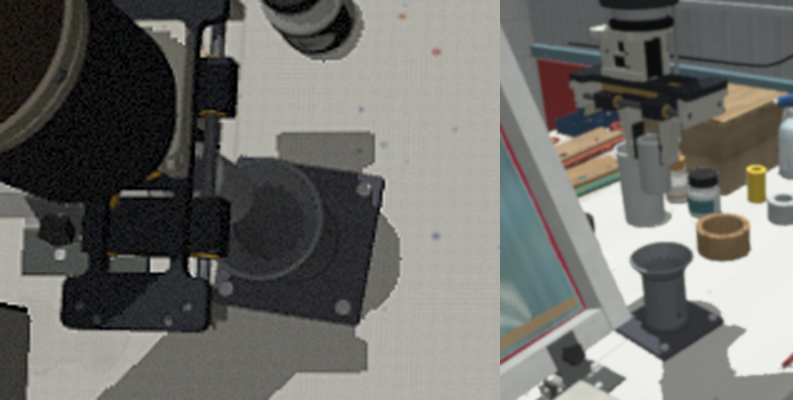

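The sleeve is upright in the fingers, directly above the mouth (scene crop: sleeve x≈653, mouth centre x≈662, mostly perspective). The frame is clear of the gripper. Lowering it now.

Request:
play_rows(rows=[{"slide": [0,0,0.15],"delta_rot": [0,0,0],"fingers": -0.3},{"slide": [0,0,0.2],"delta_rot": [0,0,0],"fingers": -0.3},{"slide": [0,0,0.2],"delta_rot": [0,0,0],"fingers": -0.3},{"slide": [0,0,0.1],"delta_rot": [0,0,0],"fingers": -0.3},{"slide": [0,0,0.08],"delta_rot": [0,0,0],"fingers": -0.3},{"slide": [0,0,0.06],"delta_rot": [0,0,0],"fingers": -0.3},{"slide": [0,0,0],"delta_rot": [0,0,0],"fingers": -0.3}])

```text
time_s: 9.07
tcp_pos: [0.5734, 0.2864, 0.1424]
eef_rot: [180.0, -0.0, -90.0]
contact_force: [0.3, 0.0, -0.6]
gripper_width: 0.0397
gripper_force: 20.0
```

Request:
play_rows(rows=[{"slide": [0,0,0.04],"delta_rot": [0,0,0],"fingers": -0.3},{"slide": [0,0,0.04],"delta_rot": [0,0,0],"fingers": -0.3},{"slide": [0,0,0],"delta_rot": [0,0,0],"fingers": -0.3},{"slide": [0,0,0],"delta_rot": [0,0,0],"fingers": -0.3}])

```text
time_s: 9.57
tcp_pos: [0.5735, 0.2866, 0.1307]
eef_rot: [-180.0, 0.0, -90.0]
contact_force: [-0.6, 0.3, -1.1]
gripper_width: 0.0396
gripper_force: 20.0
```

Request:
play_rows(rows=[{"slide": [0,0,0],"delta_rot": [0,0,0],"fingers": 0.4},{"slide": [0,0,0],"delta_rot": [0,0,0],"fingers": 0.4},{"slide": [0,0,0],"delta_rot": [0,0,0],"fingers": 0.4},{"slide": [0,0,0],"delta_rot": [0,0,0],"fingers": 0.4},{"slide": [0,0,-0.2],"delta_rot": [0,0,0],"fingers": 0.4},{"slide": [0,0,-0.25],"delta_rot": [0,0,0],"fingers": 0.4},{"slide": [0,0,-0.25],"delta_rot": [0,0,0],"fingers": 0.4},{"slide": [0,0,-0.15],"delta_rot": [0,0,0],"fingers": 0.4}])

```text
time_s: 10.58
tcp_pos: [0.5739, 0.2868, 0.2605]
eef_rot: [-179.9, 0.1, -90.0]
contact_force: [0.4, 1.8, 0.1]
gripper_width: 0.0616
gripper_force: 0.0
```

Request:
play_rows(rows=[{"slide": [0.226,0.096,0],"delta_rot": [0,0,0],"fingers": 0.4},{"slide": [0.226,0.096,0],"delta_rot": [0,0,0],"fingers": 0.4},{"slide": [0.226,0.096,0],"delta_rot": [0,0,0],"fingers": 0.4},{"slide": [0.226,0.096,0],"delta_rot": [0,0,0],"fingers": 0.4},{"slide": [0.226,0.096,0],"delta_rot": [0,0,0],"fingers": 0.4},{"slide": [0.226,0.096,0],"delta_rot": [0,0,0],"fingers": 0.4},{"slide": [0.226,0.096,0],"delta_rot": [0,0,0],"fingers": 0.4},{"slide": [0.226,0.096,0],"delta_rot": [0,0,0],"fingers": 0.4}])

```text
time_s: 11.58
tcp_pos: [0.4576, 0.0143, 0.2583]
eef_rot: [-180.0, 0.0, -90.0]
contact_force: [0.7, -0.4, 0.0]
gripper_width: 0.0614
gripper_force: 0.0
```

Request:
play_rows(rows=[{"slide": [0,0,0],"delta_rot": [0,0,0],"fingers": 0.4},{"slide": [0,0,0],"delta_rot": [0,0,0],"fingers": 0.4}])

```text
time_s: 11.82
tcp_pos: [0.4585, 0.0154, 0.2583]
eef_rot: [-180.0, 0.0, -90.0]
contact_force: [0.9, -0.0, -0.8]
gripper_width: 0.061
gripper_force: 0.0
```

```bash
python3 -c "
from h import *
t=snap('top','pics/top2.png');s=snap('scene','pics/scene2.png')
a=cv2.resize(t['image'][180:280,120:220],(400,400),interpolation=cv2.INTER_CUBIC); b=cv2.resize(s['image'][180:340,240:400],(400,400))
cv2.imwrite('pics/c3.png',np.hstack([a,b]))"
```

```text
(no output)
```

View pics/c3.png

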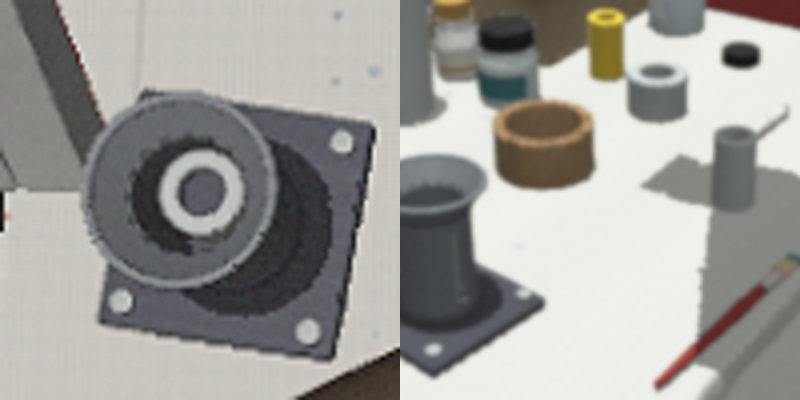

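The first sleeve stands in the tube, with its top face visible at crop (201,192). The second still stands at its spot. Picking it up now.

Request:
play_rows(rows=[{"slide": [0,0,0.25],"delta_rot": [0,0,0],"fingers": 0.4},{"slide": [0,0,0.28],"delta_rot": [0,0,0],"fingers": 0.4},{"slide": [0,0,0.28],"delta_rot": [0,0,0],"fingers": 0.4},{"slide": [0,0,0.25],"delta_rot": [0,0,0],"fingers": 0.4},{"slide": [0,0,0.2],"delta_rot": [0,0,0],"fingers": 0.4},{"slide": [0,0,0.18],"delta_rot": [0,0,0],"fingers": 0.4},{"slide": [0,0,0],"delta_rot": [0,0,0],"fingers": 0.4}])

```text
time_s: 12.8
tcp_pos: [0.457, 0.0153, 0.0403]
eef_rot: [179.7, -0.1, -90.0]
contact_force: [0.6, 0.4, -0.3]
gripper_width: 0.0613
gripper_force: 0.0
```

Request:
play_rows(rows=[{"slide": [0,0,0],"delta_rot": [0,0,0],"fingers": -0.3},{"slide": [0,0,0],"delta_rot": [0,0,0],"fingers": -0.3},{"slide": [0,0,0],"delta_rot": [0,0,0],"fingers": -0.3},{"slide": [0,0,0],"delta_rot": [0,0,0],"fingers": -0.3},{"slide": [0,0,0],"delta_rot": [0,0,0],"fingers": -0.3}])

```text
time_s: 13.42
tcp_pos: [0.4589, 0.0156, 0.0429]
eef_rot: [-179.9, 0.0, -90.0]
contact_force: [-2.5, 1.2, 7.3]
gripper_width: 0.0397
gripper_force: 20.0
```

Lift to z≈0.26, then shift back by (+0.115, +0.271).

Request:
play_rows(rows=[{"slide": [0,0,-0.1],"delta_rot": [0,0,0],"fingers": -0.3},{"slide": [0,0,-0.23],"delta_rot": [0,0,0],"fingers": -0.3},{"slide": [0,0,-0.28],"delta_rot": [0,0,0],"fingers": -0.3},{"slide": [0,0,-0.28],"delta_rot": [0,0,0],"fingers": -0.3},{"slide": [0,0,-0.28],"delta_rot": [0,0,0],"fingers": -0.3},{"slide": [0,0,-0.2],"delta_rot": [0,0,0],"fingers": -0.3},{"slide": [0,0,-0.1],"delta_rot": [0,0,0],"fingers": -0.3},{"slide": [-0.1,-0.04,0],"delta_rot": [0,0,0],"fingers": -0.3}])

```text
time_s: 14.42
tcp_pos: [0.4642, 0.0304, 0.2631]
eef_rot: [-179.9, 0.1, -90.1]
contact_force: [-0.2, 0.1, -2.1]
gripper_width: 0.0399
gripper_force: 20.0
```

Request:
play_rows(rows=[{"slide": [-0.23,-0.1,0],"delta_rot": [0,0,0],"fingers": -0.3},{"slide": [-0.23,-0.1,0],"delta_rot": [0,0,0],"fingers": -0.3},{"slide": [-0.23,-0.1,0],"delta_rot": [0,0,0],"fingers": -0.3},{"slide": [-0.23,-0.1,0],"delta_rot": [0,0,0],"fingers": -0.3},{"slide": [-0.23,-0.1,0],"delta_rot": [0,0,0],"fingers": -0.3},{"slide": [-0.23,-0.1,0],"delta_rot": [0,0,0],"fingers": -0.3},{"slide": [-0.23,-0.1,0],"delta_rot": [0,0,0],"fingers": -0.3},{"slide": [-0.1,-0.03,0],"delta_rot": [0,0,0],"fingers": -0.3}])

```text
time_s: 15.42
tcp_pos: [0.5735, 0.2889, 0.2594]
eef_rot: [179.8, -0.1, -90.0]
contact_force: [-0.5, -0.2, -1.8]
gripper_width: 0.0397
gripper_force: 20.0
```

Request:
play_rows(rows=[{"slide": [0,0,0],"delta_rot": [0,0,0],"fingers": -0.3},{"slide": [0,0,0],"delta_rot": [0,0,0],"fingers": -0.3},{"slide": [0,0,0],"delta_rot": [0,0,0],"fingers": -0.3}])

```text
time_s: 15.8
tcp_pos: [0.5735, 0.2861, 0.2628]
eef_rot: [-180.0, 0.0, -90.0]
contact_force: [-0.1, -0.4, -1.6]
gripper_width: 0.0394
gripper_force: 20.0
```

Request:
play_rows(rows=[{"slide": [0,0,0.15],"delta_rot": [0,0,0],"fingers": -0.3},{"slide": [0,0,0.2],"delta_rot": [0,0,0],"fingers": -0.3},{"slide": [0,0,0.2],"delta_rot": [0,0,0],"fingers": -0.3},{"slide": [0,0,0.1],"delta_rot": [0,0,0],"fingers": -0.3},{"slide": [0,0,0.08],"delta_rot": [0,0,0],"fingers": -0.3},{"slide": [0,0,0.07],"delta_rot": [0,0,0],"fingers": -0.3},{"slide": [0,0,0],"delta_rot": [0,0,0],"fingers": -0.3}])

```text
time_s: 16.68
tcp_pos: [0.5736, 0.2867, 0.1422]
eef_rot: [180.0, -0.0, -90.0]
contact_force: [-0.0, -0.2, -1.1]
gripper_width: 0.0395
gripper_force: 20.0
```

Request:
play_rows(rows=[{"slide": [0,0,0.04],"delta_rot": [0,0,0],"fingers": -0.3},{"slide": [0,0,0.04],"delta_rot": [0,0,0],"fingers": -0.3},{"slide": [0,0,0],"delta_rot": [0,0,0],"fingers": -0.3},{"slide": [0,0,0],"delta_rot": [0,0,0],"fingers": -0.3}])

```text
time_s: 17.18
tcp_pos: [0.5738, 0.2869, 0.1307]
eef_rot: [-180.0, 0.0, -90.0]
contact_force: [0.4, -0.4, -1.7]
gripper_width: 0.0396
gripper_force: 20.0
```

Request:
play_rows(rows=[{"slide": [0,0,0],"delta_rot": [0,0,0],"fingers": 0.4},{"slide": [0,0,0],"delta_rot": [0,0,0],"fingers": 0.4},{"slide": [0,0,0],"delta_rot": [0,0,0],"fingers": 0.4},{"slide": [0,0,0],"delta_rot": [0,0,0],"fingers": 0.4},{"slide": [0,0,-0.15],"delta_rot": [0,0,0],"fingers": 0.4},{"slide": [0,0,-0.25],"delta_rot": [0,0,0],"fingers": 0.4},{"slide": [0,0,-0.25],"delta_rot": [0,0,0],"fingers": 0.4},{"slide": [0,0,-0.2],"delta_rot": [0,0,0],"fingers": 0.4}])

```text
time_s: 18.18
tcp_pos: [0.5739, 0.2869, 0.2599]
eef_rot: [-179.9, 0.0, -90.0]
contact_force: [0.1, 0.1, 0.3]
gripper_width: 0.0612
gripper_force: 0.0
```

Request:
play_rows(rows=[{"slide": [0.226,0.096,0],"delta_rot": [0,0,0],"fingers": 0.4},{"slide": [0.226,0.096,0],"delta_rot": [0,0,0],"fingers": 0.4},{"slide": [0.226,0.096,0],"delta_rot": [0,0,0],"fingers": 0.4},{"slide": [0.226,0.096,0],"delta_rot": [0,0,0],"fingers": 0.4},{"slide": [0.226,0.096,0],"delta_rot": [0,0,0],"fingers": 0.4},{"slide": [0.226,0.096,0],"delta_rot": [0,0,0],"fingers": 0.4},{"slide": [0.226,0.096,0],"delta_rot": [0,0,0],"fingers": 0.4},{"slide": [0.1,0.05,0],"delta_rot": [0,0,0],"fingers": 0.4}])

```text
time_s: 19.18
tcp_pos: [0.4647, 0.0332, 0.2584]
eef_rot: [-180.0, 0.0, -90.1]
contact_force: [0.5, -0.9, -0.3]
gripper_width: 0.0611
gripper_force: 0.0
```

```bash
python3 -c "
from h import *
t=snap('top','pics/top3.png');s=snap('scene','pics/scene3.png')
a=cv2.resize(t['image'][180:280,120:220],(400,400),interpolation=cv2.INTER_CUBIC); b=cv2.resize(s['image'][180:340,200:360],(400,400))
cv2.imwrite('pics/c4.png',np.hstack([a,b])); print(proj(s,[.5735,.2865,.15]),proj(t,[.5735,.2865,.15]))"
```

```text
[[249.1211881  237.06287404]] [[159.74673837 224.13086477]]
```

View pics/c4.png

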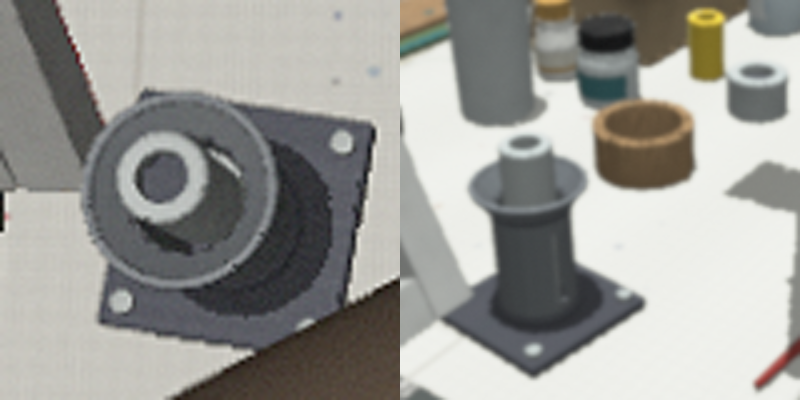

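The second sleeve stands upright on the first. Its top face is at scene crop (527,145), against a predicted (523,143) for a 150 mm height. The arm is clear, so I'm handing in.

```bash
python3 -c "
from plant import r
print(r.close_job())"
```

```text
the job is handed in; nothing more can be done
None
```

Both sleeves stand end to end in the tube magazine, the collar and yellow look-alikes were left alone, and the job was handed in at about 19 s of the 64 s limit.

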